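# Find the loose bearing bolt on the packing conveyor and hold its cap open

### The arm

A 6-joint arm with a two-finger parallel gripper is mounted at the origin on the work surface. World frame = base frame: x ahead of the robot, y to its left, z up, the work surface at z = 0. Lengths are in m, angles in rad, forces in N, time in s.
With the tool pointing down it reaches from about 0.375 to 0.9 m from the base axis. Payload 3.1 kg.
Tool frame: the origin (TCP) lies at the very end of the fingers, on their centre line; the grasp point (between the pads) lies 19 mm behind it (manip.grasp_offset is the distance from the TCP to the grasp point, in m); x points along the fingers, z is the direction in which the jaws open and shut, and the axes are right-handed (so a half turn about x gives the same grasp; the last joint's range is limited). The gripper opens to 85 mm and grips with 20 to 120 N. Pads are 22 mm wide; open, the fingers measure 114 mm over their backs; the gripper's body (76 mm by 85 mm) begins 54 mm behind the grasp point. The pads swing forward as they close: fully open they stand 13 mm farther back than shut.
Start: joints at [1.129, 0.527, 1.433, -0, 1.181, -0.178], TCP at [0.162, 0.604, 0.231] pointing down, gripper open.
Joint ranges: [-3.08, 3.08], [-0.75, 2.2], [0.22, 2.44], [-1.43, 4.57], [0, 2.65], [-2.85, 2.85]. Speed limits (rad/s): [2.79, 2.79, 3.14, 3.14, 3.14, 3.14].

### API

Orientations are given as a unit quaternion [x, y, z, w].
In Python, from station import manip gives the robot as it stands.
- The arm moves only by the tool send_rows, never from a script. Its argument "steps" is a list that holds one entry, the list of rows, each a list of 5 numbers: the closure, from 0 (fully open) to 1 (shut), then the shift along the world's x, y, z in m, then the turn about the world's z in rad. A call has 1 to 8 rows; each row is the pose to reach, as a shift and turn from the pose commanded when the call began; what a row does not reach only later rows make up. A row lasts 1/8 s, in which the tool goes at most 62.5 mm and 10.7 degrees, less where a joint would pass 70% of its speed; a pose out of reach is approached as far as the arm can. A call with a gripper value outside its range is refused whole. The fingers move at their own pace and stop on an object; "grip_force" is the grip in N (left out, the last holds). Time passes only in rows, so rows that repeat a pose let the fingers close. It gives the time, the measured TCP pose, the force and the opening at its end, in the units of the state.
- manip.sense(): the state, without advancing time (a new reading comes with each control period).
- manip.snapshot(name): name is "scene" or "top"; returns the picture (400x640x3 uint8, red, green, blue); there is no depth.
- manip.camera_params(name): a dict with "fx", "fy", "cx", "cy" (pixels), "T" (4x4, takes a point from camera to world coordinates). Camera axes: x right, y down, z forward; pixel columns grow to the right and rows downward; lengths in m; the calibration is good to about 2 mm. A picture is of the moment at which its call begins. camera_params takes no time and is no camera call.
- manip.sign_off(): hands the job in, once; it reports no verdict.
The state is a dict: "t": time; "q": joint angles; "qd": joint speeds; "tau": joint torques, N m; "tcp_pos": TCP position; "tool_rot": TCP orientation; "force": force on the tool from outside, world axes, zero at the start; "ft_torque": the same for the moment, N m; "finger_gap": opening from 0.0 (shut) to 1.0 (fully open).
Only numpy, scipy, OpenCV 4.12 (cv2) and the standard library are available. Lean on these libraries where they do the work, as an engineer would, in place of code of your own. Each camera call takes 0.05 s, during which the arm holds its last target.

### The job

One of the three bearing-cap bolts on the near rail of the belt conveyor has lost its thread. Tap the bolt heads from above with the fingertips, lightly, to find the one that gives and sinks, then lift that bearing's cap up on its hinge to 45 degrees or more and keep holding it open, so the fitter can get at the bearing: finish with the cap still held in the gripper's fingers, not let go. Leave the other two caps shut and do not disturb the tray, the wrench or the jar.

Things in the scene. Friction and masses are not known exactly. Their poses are not given: they have to be found in the camera images.
- conveyor: Bench-top belt conveyor, fixed. Origin on the table under the middle bearing; x along the roller shafts, away from the robot; y along the belt, to the robot's left. Three equal hinged-cap bearings sit on its near rail (40 mm wide, top 70 mm up) at x = 0, y = +140, 0, -140 mm. The belt (top 121 mm up) begins at x = 80 mm. The aluminium housings at the rail ends have no bolts and do not open.
- bolt_left_top (a point): Centre of the top of the left bearing's steel hex bolt head, 124.5 mm above the table at the start. Head 21 mm across, 10 mm high with its 25 mm flange, standing 6.5 mm clear of the cap on a black rubber grommet. All three bolts stand alike until tapped.
- bolt_left (a joint): How far (m) the left bolt has sunk. A sound bolt is held by its thread and does not give (under 1 mm). The loose one has lost its thread and only its grommet holds it up: a push of about 2 N makes it sink, 6 mm at most, and it stays down (pulling on its head would draw it up again).
- cap_left_flange (a point): Point in the left cap's bolt flange, under the bolt: mid-width, mid-thickness (13 mm thick), 101.5 mm above the table when shut. The cap's flat upright sides are 34 mm apart along x; the base below is 26 mm wide, so a grip across x here takes the cap only. Flange ends 20 mm away in +y; shaft axis is 34 mm away in -y (shaft 20 mm thick). Axes: conveyor's when shut, turn with the cap.
- cap_left_hinge (a point): Fixed point on the left cap's hinge axis, 98 mm above the table, 76 mm from the flange point in -y. The hinge axis runs along the conveyor's x; the bolt side swings up and over towards -y.
- cap_left (a joint): Opening angle (rad) of the left cap about its hinge: 0 shut, 1.1 at the hinge stop. The cap falls shut if let go at any angle. A cap whose bolt is sound is bolted down and cannot open; the one with the loose bolt lifts freely, bolt and all (0.37 kg). Dark steel, half-round arch of 27 mm radius over the shaft, top 121 mm above the table.
- bolt_middle_top (a point): Centre of the top of the middle bearing's steel hex bolt head, 124.5 mm above the table at the start. Head 21 mm across, 10 mm high with its 25 mm flange, standing 6.5 mm clear of the cap on a black rubber grommet. All three bolts stand alike until tapped.
- bolt_middle (a joint): How far (m) the middle bolt has sunk. A sound bolt is held by its thread and does not give (under 1 mm). The loose one has lost its thread and only its grommet holds it up: a push of about 2 N makes it sink, 6 mm at most, and it stays down (pulling on its head would draw it up again).
- cap_middle_flange (a point): Point in the middle cap's bolt flange, under the bolt: mid-width, mid-thickness (13 mm thick), 101.5 mm above the table when shut. The cap's flat upright sides are 34 mm apart along x; the base below is 26 mm wide, so a grip across x here takes the cap only. Flange ends 20 mm away in +y; shaft axis is 34 mm away in -y (shaft 20 mm thick). Axes: conveyor's when shut, turn with the cap.
- cap_middle_hinge (a point): Fixed point on the middle cap's hinge axis, 98 mm above the table, 76 mm from the flange point in -y. The hinge axis runs along the conveyor's x; the bolt side swings up and over towards -y.
- cap_middle (a joint): Opening angle (rad) of the middle cap about its hinge: 0 shut, 1.1 at the hinge stop. The cap falls shut if let go at any angle. A cap whose bolt is sound is bolted down and cannot open; the one with the loose bolt lifts freely, bolt and all (0.37 kg). Dark steel, half-round arch of 27 mm radius over the shaft, top 121 mm above the table.
- bolt_right_top (a point): Centre of the top of the right bearing's steel hex bolt head, 124.5 mm above the table at the start. Head 21 mm across, 10 mm high with its 25 mm flange, standing 6.5 mm clear of the cap on a black rubber grommet. All three bolts stand alike until tapped.
- bolt_right (a joint): How far (m) the right bolt has sunk. A sound bolt is held by its thread and does not give (under 1 mm). The loose one has lost its thread and only its grommet holds it up: a push of about 2 N makes it sink, 6 mm at most, and it stays down (pulling on its head would draw it up again).
- cap_right_flange (a point): Point in the right cap's bolt flange, under the bolt: mid-width, mid-thickness (13 mm thick), 101.5 mm above the table when shut. The cap's flat upright sides are 34 mm apart along x; the base below is 26 mm wide, so a grip across x here takes the cap only. Flange ends 20 mm away in +y; shaft axis is 34 mm away in -y (shaft 20 mm thick). Axes: conveyor's when shut, turn with the cap.
- cap_right_hinge (a point): Fixed point on the right cap's hinge axis, 98 mm above the table, 76 mm from the flange point in -y. The hinge axis runs along the conveyor's x; the bolt side swings up and over towards -y.
- cap_right (a joint): Opening angle (rad) of the right cap about its hinge: 0 shut, 1.1 at the hinge stop. The cap falls shut if let go at any angle. A cap whose bolt is sound is bolted down and cannot open; the one with the loose bolt lifts freely, bolt and all (0.37 kg). Dark steel, half-round arch of 27 mm radius over the shaft, top 121 mm above the table.
- berry_tray: Bystander: clear blister tray of dark berries, 122 x 151 x 33 mm, on the left end of the belt. Origin at the centre of its underside.
- wrench: Bystander: loose steel wrench 170 mm long lying on the table between the robot and the rail. Origin on its underside.
- grease_jar: Bystander: grey jar with a white lid, 56 mm wide and 55 mm high, on the table between the robot and the rail. Origin at the centre of its underside.

How it is judged:
By the outcome, as a careful person would: the job done as asked, in the order asked, and still so for the second after the job is handed in, while the arm keeps its last pose, push and grip.
It also fails if it takes over 45 s, if anything falls off the work surface, if the arm or the gripper's body presses on something with over 40 N, if the wrist force passes 120 N, or if a joint passes its speed limit or range.

## Working session

There is one attempt and no reset: what is moved stays moved. The work goes in short steps, Python scripts to look and compute and a tool call to move; the robot and the scene stay as the last step left them, time stands still between calls to the robot, and variables do not carry over. Pictures are saved under pics/ and viewed, and the job is handed in when it is done.

Besides the shell and the picture viewer there is one more tool, called after ">>>" as a command line: name --argument value ..., lists and objects as JSON in quotes. send_rows: Moves the arm, as the interface text tells. Its arguments: {"type":"object","properties":{"steps":{"type":"array","items":{"type":"array","items":{"type":"array","items":{"type":"number"}}}},"grip_force":{"type":"number"}},"required":["steps"]}

```bash
mkdir -p pics; python3 - <<'E'
from station import manip
import cv2
for n in("scene","top"):
    im=manip.snapshot(n); cv2.imwrite(f"pics/{n}0.png",im[:,:,::-1])
    c=manip.camera_params(n); print(n,c["fx"],c["cx"],c["cy"],c["T"])
print(manip.sense())
E
```

```text
scene 464.7555632399047 322.046696976991 207.24619198224332 [[ 0.23733126  0.56598621 -0.78951471  1.38660403]
 [ 0.97130849 -0.12546997  0.20203245 -0.16730041]
 [ 0.01528719 -0.81481096 -0.57952516  0.69862373]
 [ 0.          0.          0.          1.        ]]
top 362.4965453077015 317.7821447443916 199.93685620604657 [[-0.00618425 -0.99464425  0.10317248  0.51136645]
 [-0.99956899  0.00910968  0.02790776  0.0371302 ]
 [-0.02869816 -0.10295543 -0.99427189  0.77913539]
 [ 0.          0.          0.          1.        ]]
{'t': 0.1, 'q': array([ 1.12949745e+00,  5.28352741e-01,  1.43378390e+00, -3.05072108e-05,
        1.18142884e+00, -1.78540252e-01]), 'qd': array([ 0.00013212, -0.00233036, -0.00280837, -0.00024583,  0.00044118,
        0.00269688]), 'tau': array([-6.12637177e-04, -4.43305671e+01, -1.78586090e+01, -3.16206861e-04,
        3.85933774e-03, -2.67212386e-05]), 'tcp_pos': array([0.16205987, 0.60294353, 0.23044097]), 'tool_rot': array([-0.43052143,  0.56180471,  0.42986511,  0.56057359]), 'force': array([-0.34601819,  0.25555921, -0.0853516 ]), 'ft_torque': array([ 0.01412456, -0.00798069, -0.01161709]), 'finger_gap': 1.0010966695423458}
```

View pics/scene0.png

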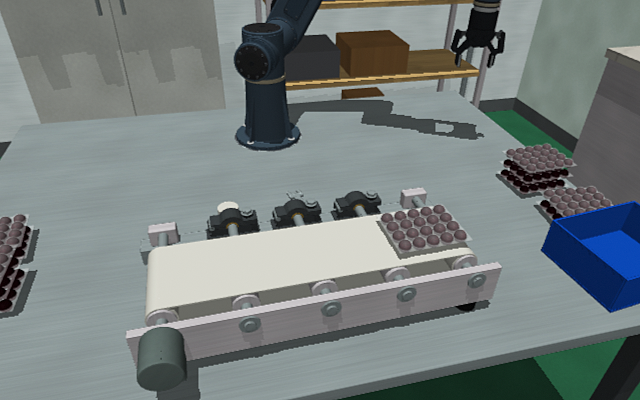

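View pics/top0.png

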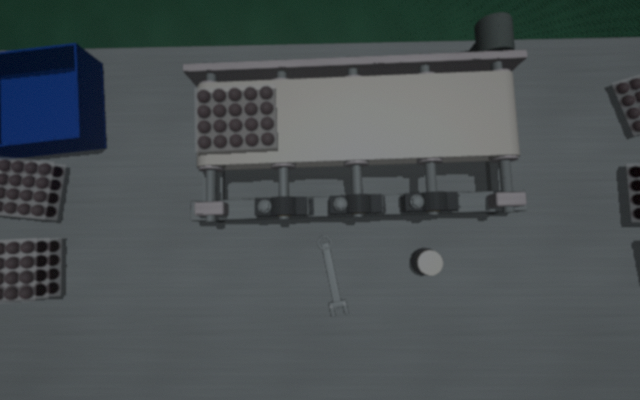

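The top view shows bolts near (264,207), (340,204) and (416,202), the wrench at (333,280), the jar at (429,262) and the tray at (236,118). I'll refine the bolt positions next.

```bash
cat > h.py <<'E'
import numpy as np,cv2
from station import manip
def ray(n,u,v,z):
    c=manip.camera_params(n);T=np.array(c["T"]);d=T[:3,:3]@np.array([(u-c["cx"])/c["fx"],(v-c["cy"])/c["fy"],1]);o=T[:3,3]
    return o+d*(z-o[2])/d[2]
def proj(n,p):
    c=manip.camera_params(n);T=np.array(c["T"]);q=T[:3,:3].T@(np.array(p)-T[:3,3]);return c["cx"]+c["fx"]*q[0]/q[2],c["cy"]+c["fy"]*q[1]/q[2]
E
python3 - <<'E'
import cv2,numpy as np
a=cv2.imread("pics/top0.png")[180:225,240:470]
a=cv2.convertScaleAbs(a,alpha=2);cv2.imwrite("pics/tc.png",cv2.resize(a[:,:],None,fx=3.4,fy=3.4,interpolation=cv2.INTER_CUBIC))
b=cv2.imread("pics/scene0.png")[170:260,190:400]
cv2.imwrite("pics/sc.png",cv2.resize(b,None,fx=3.8,fy=3.8,interpolation=cv2.INTER_CUBIC))
from h import ray,proj
for u,v in((264,207),(340,204),(416.5,202)): print(ray("top",u,v,.1245),proj("scene",ray("top",u,v,.1245)))
E
```

```text
[0.56726646 0.15352839 0.1245    ] (np.float64(370.2804019462128), np.float64(191.14382438072636))
[0.57152968 0.01529888 0.1245    ] (np.float64(310.64294048907215), np.float64(199.70950581877105))
[ 0.57393117 -0.12233869  0.1245    ] (np.float64(247.38783957160786), np.float64(208.28557467026738))
```

View pics/tc.png

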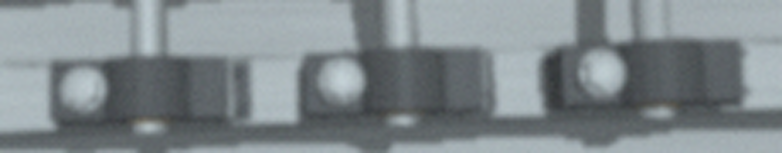

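View pics/sc.png

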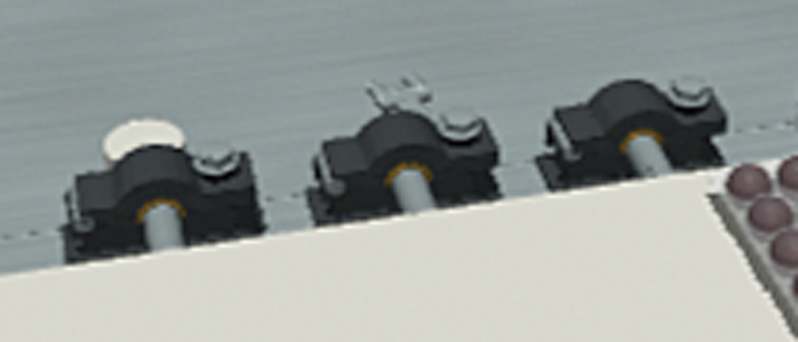

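```bash
python3 - <<'E'
import cv2,numpy as np
from h import *
C={}
# top: bright blob
im=cv2.imread("pics/top0.png");hs=cv2.cvtColor(im,cv2.COLOR_BGR2GRAY)
for u,v in((264,206),(340,204),(417,201)):
    p=hs[v-8:v+9,u-9:u+9]; 
    k=cv2.resize(p,None,fx=4,fy=4,interpolation=cv2.INTER_CUBIC)
    t,m=cv2.threshold(k,0,255,cv2.THRESH_OTSU)
    n,l,s,c=cv2.connectedComponentsWithStats(m)
    i=l[34,36]; cc=(c[i]+.5)/4-.5; print("top",t,s[i]/4,cc+[u-9,v-8]); C.setdefault("t",[]).append(cc+[u-9,v-8])
cv2.imwrite("pics/z.png",np.hstack([cv2.resize(im[v-10:v+11,u-12:u+13]*2,None,fx=10,fy=10,interpolation=0) for u,v in((264,206),(340,204),(417,201))]))
im=cv2.imread("pics/scene0.png")
cv2.imwrite("pics/z2.png",np.hstack([cv2.resize(im[v-10:v+11,u-12:u+13],None,fx=10,fy=10,interpolation=0) for u,v in((371,193),(311,202),(247,212))]))
S=[(371.6,193.5),(311,202),(247.2,212)]
for a,b in zip(C["t"],S):
    r=[]
    for n,(u,v) in(("top",a),("scene",b)):
        o=ray(n,u,v,.2);q=ray(n,u,v,.1);d=(q-o)/np.linalg.norm(q-o);r.append((o,d))
    A=sum(np.eye(3)-np.outer(d,d) for o,d in r);B=sum((np.eye(3)-np.outer(d,d))@o for o,d in r)
    print(np.linalg.solve(A,B),ray("top",*a,.1245),ray("scene",*b,.1245))
E
```

```text
top 67.0 [  3.     1.5   13.    13.   518.75] [264.10909639 205.47692771]
top 68.0 [  2.75   1.    13.25  12.75 500.25] [340.00443528 202.76105697]
top 66.0 [  2.25   1.5   13.5   13.25 549.75] [416.61761028 200.73755116]
[0.57066889 0.15498153 0.12000339] [0.57004811 0.15335428 0.1245    ] [0.57698713 0.15336008 0.1245    ]
[0.57423066 0.01530474 0.1202555 ] [0.57378335 0.01526271 0.1245    ] [0.58023783 0.01414641 0.1245    ]
[ 0.57699633 -0.12400501  0.11729934] [ 0.57621406 -0.12262678  0.1245    ] [ 0.58721076 -0.12419222  0.1245    ]
```

View pics/z.png

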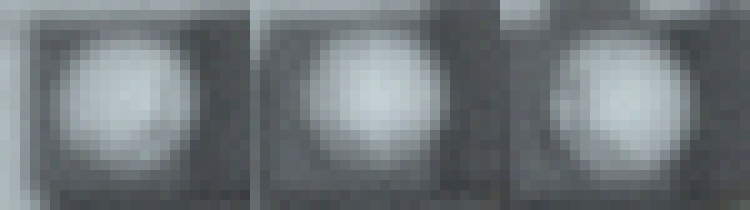

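View pics/z2.png

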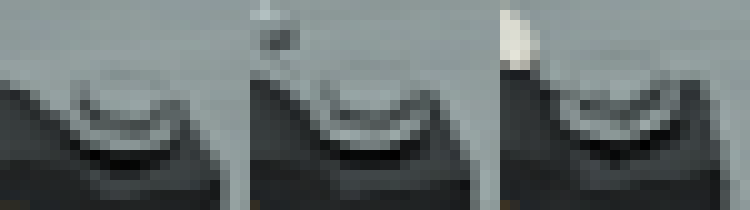

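```bash
python3 - <<'E'
from h import *
from scipy.spatial.transform import Rotation as R
s=manip.sense();r=R.from_quat(s["tool_rot"]).as_matrix();print(r.round(4)); z=r[:,2]; print("jaw yaw deg",np.degrees(np.arctan2(z[1],z[0])))
for u,v in((371.4,191.7),(311.3,200.2),(246.7,209.8)): print(ray("scene",u,v,.1245))
# belt near edge & far edge direction in top
im=cv2.imread("pics/top0.png");g=cv2.cvtColor(im,cv2.COLOR_BGR2GRAY).astype(float)
pts=[]
for u in list(range(300,340))+list(range(375,415))+list(range(450,490)):
    d=np.diff(cv2.GaussianBlur(g,(3,3),0)[145:178,u]); pts.append(ray("top",u,145.5+np.argmin(d),.121)[:2])
f=cv2.fitLine(np.array(pts,np.float32),cv2.DIST_HUBER,0,.01,.01).ravel();print(f,"yaw",np.degrees(np.arctan2(-f[0],f[1])))
E
```

```text
[[-8.000e-04 -9.657e-01  2.597e-01]
 [-1.800e-03  2.597e-01  9.657e-01]
 [-1.000e+00  3.000e-04 -1.900e-03]]
jaw yaw deg 74.94572270671084
[0.56996486 0.15526482 0.1245    ]
[0.57367738 0.01628437 0.1245    ]
[ 0.5791032  -0.12435146  0.1245    ]
[ 0.02234674 -0.99975026  0.6552522  -0.08533058] yaw -178.71951
```

>>> send_rows --steps '[[[1,0.04,-0.045,0,-0.13],[1,0.08,-0.09,0,-0.28],[1,0.12,-0.135,0,-0.43],[1,0.16,-0.18,0,-0.58],[1,0.2,-0.225,0,-0.73],[1,0.24,-0.27,0,-0.88],[1,0.28,-0.315,0,-1.03],[1,0.32,-0.36,0,-1.18]]]' --grip_force 30

```text
t: 1.1
tcp_pos: [0.4832, 0.2419, 0.2311]
tool_rot: [-0.043, 0.706, 0.043, 0.706]
force: [-0.4, 0.9, -0.2]
finger_gap: -0.003
```

>>> send_rows --steps '[[[1,0.04,-0.04,0,-0.06],[1,0.08,-0.08,-0.02,-0.106],[1,0.088,-0.087,-0.05,-0.106],[1,0.088,-0.087,-0.08,-0.106],[1,0.088,-0.087,-0.096,-0.106],[1,0.088,-0.087,-0.096,-0.106]]]'

```text
t: 1.85
tcp_pos: [0.5693, 0.1566, 0.1341]
tool_rot: [-0.008, 0.708, 0.008, 0.706]
force: [0.6, -0.3, -0.5]
finger_gap: 0.002
```

```bash
python3 - <<'E'
from h import *
from scipy.spatial.transform import Rotation as R
s=manip.sense();z=R.from_quat(s["tool_rot"]).as_matrix()[:,2];print(s["q"],s["tcp_pos"],s["force"],np.degrees(np.arctan2(z[1],z[0])))
for n,(u,v) in(("scene",(371,185)),("top",(264,205))):
    im=manip.snapshot(n)[v-50:v+50,u-65:u+65,::-1]; cv2.imwrite(f"pics/a_{n}.png",cv2.resize(im if n=="scene" else cv2.convertScaleAbs(im,alpha=2),None,fx=5,fy=5,interpolation=cv2.INTER_CUBIC))
E
```

```text
[7.93241705e-02 6.07662177e-01 1.60599812e+00 4.65513123e-05
 9.31075480e-01 5.70331661e-02] [0.5692736  0.15661337 0.13409677] [ 0.64751019 -0.34651248 -0.51059674] 1.275572103692118
```

View pics/a_scene.png

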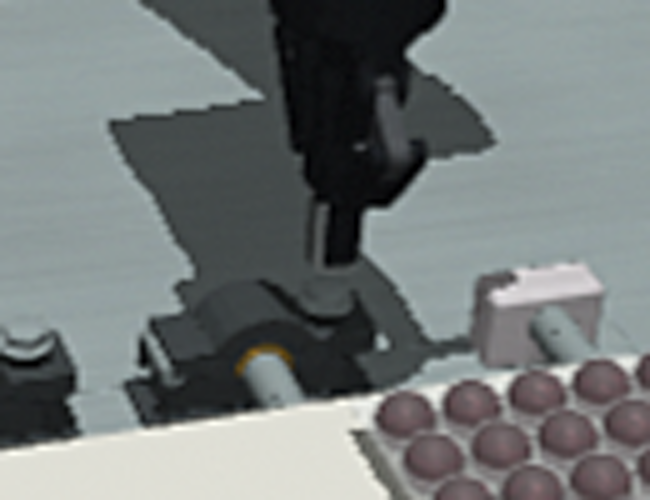

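View pics/a_top.png

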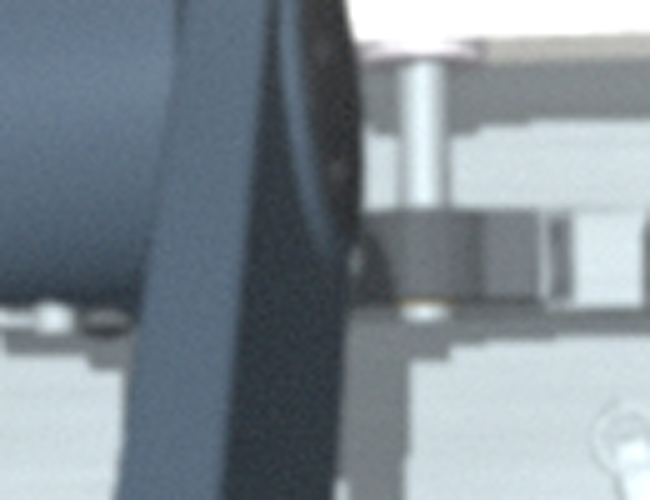

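The tips (335,262 in the crop) hang just over the left bolt (328,292). I'll tap it in small steps.

>>> send_rows --steps '[[[1,0.001,-0.001,-0.004,0],[1,0.001,-0.001,-0.006,0],[1,0.001,-0.001,-0.008,0],[1,0.001,-0.001,-0.008,0]]]'

```text
t: 2.45
tcp_pos: [0.5712, 0.1555, 0.1273]
tool_rot: [-0.008, 0.707, 0.008, 0.707]
force: [-0.1, 0.2, 0.5]
finger_gap: -0.002
```

>>> send_rows --steps '[[[1,0,0,-0.001,0],[1,0,0,-0.001,0]]]'

```text
t: 2.7
tcp_pos: [0.5713, 0.1555, 0.1262]
tool_rot: [-0.008, 0.707, 0.008, 0.707]
force: [0.0, 0.7, 0.2]
finger_gap: -0.002
```

>>> send_rows --steps '[[[1,0,0,-0.001,0],[1,0,0,-0.001,0]]]'

```text
t: 2.95
tcp_pos: [0.5713, 0.1555, 0.1252]
tool_rot: [-0.008, 0.707, 0.008, 0.707]
force: [-0.6, -0.6, -0.4]
finger_gap: 0.003
```

>>> send_rows --steps '[[[1,0,0,-0.001,0],[1,0,0,-0.001,0]]]'

```text
t: 3.2
tcp_pos: [0.5714, 0.1555, 0.1243]
tool_rot: [-0.008, 0.707, 0.008, 0.707]
force: [-1.3, -0.3, 0.4]
finger_gap: 0.0
```

>>> send_rows --steps '[[[1,0,0,-0.001,0],[1,0,0,-0.001,0]]]'

```text
t: 3.45
tcp_pos: [0.5714, 0.1556, 0.1242]
tool_rot: [-0.008, 0.707, 0.008, 0.707]
force: [-1.5, 0.2, 6.2]
finger_gap: -0.001
```

Left resists 6.2 N at 124.2 mm without sinking, so it is sound. Next is the middle bolt.

>>> send_rows --steps '[[[1,0,0,0.02,0],[1,0.001,-0.05,0.02,0],[1,0.002,-0.1,0.02,0],[1,0.003,-0.14,0.015,0],[1,0.003,-0.14,0.008,0],[1,0.003,-0.14,0.004,0],[1,0.003,-0.14,0.003,0],[1,0.003,-0.14,0.003,0]]]'

```text
t: 4.45
tcp_pos: [0.5742, 0.0167, 0.1262]
tool_rot: [-0.008, 0.707, 0.008, 0.707]
force: [0.7, -0.0, -0.6]
finger_gap: 0.001
```

>>> send_rows --steps '[[[1,0,0,-0.001,0],[1,0,0,-0.001,0]]]'

```text
t: 4.7
tcp_pos: [0.5743, 0.0159, 0.1254]
tool_rot: [-0.008, 0.707, 0.008, 0.707]
force: [0.0, -0.1, 0.1]
finger_gap: 0.003
```

>>> send_rows --steps '[[[1,0,0,-0.001,0],[1,0,0,-0.001,0]]]'

```text
t: 4.95
tcp_pos: [0.5744, 0.0156, 0.1244]
tool_rot: [-0.008, 0.707, 0.008, 0.707]
force: [-0.3, 0.1, 0.5]
finger_gap: -0.002
```

>>> send_rows --steps '[[[1,0,0,-0.001,0],[1,0,0,-0.001,0]]]'

```text
t: 5.2
tcp_pos: [0.5745, 0.0155, 0.1242]
tool_rot: [-0.008, 0.707, 0.008, 0.707]
force: [-1.8, 0.8, 5.3]
finger_gap: 0.002
```

Middle also holds at 124.2 mm under 5.3 N. I'll tap the right bolt rather than assume it's the loose one.

>>> send_rows --steps '[[[1,0,0,0.02,0],[1,0.001,-0.05,0.02,0],[1,0.002,-0.1,0.02,0],[1,0.003,-0.14,0.015,0],[1,0.003,-0.14,0.008,0],[1,0.003,-0.14,0.004,0],[1,0.003,-0.14,0.003,0],[1,0.003,-0.14,0.003,0]]]'

```text
t: 6.2
tcp_pos: [0.5773, -0.1233, 0.1263]
tool_rot: [-0.008, 0.707, 0.008, 0.707]
force: [0.1, 0.6, -1.1]
finger_gap: 0.004
```

>>> send_rows --steps '[[[1,0,0,-0.001,0],[1,0,0,-0.001,0]]]'

```text
t: 6.45
tcp_pos: [0.5774, -0.1241, 0.1254]
tool_rot: [-0.008, 0.707, 0.008, 0.707]
force: [-0.3, 0.9, -0.1]
finger_gap: -0.004
```

>>> send_rows --steps '[[[1,0,0,-0.001,0],[1,0,0,-0.001,0]]]'

```text
t: 6.7
tcp_pos: [0.5775, -0.1245, 0.1244]
tool_rot: [-0.008, 0.707, 0.008, 0.707]
force: [-0.4, 0.1, 1.0]
finger_gap: 0.001
```

>>> send_rows --steps '[[[1,0,0,-0.001,0],[1,0,0,-0.001,0]]]'

```text
t: 6.95
tcp_pos: [0.5774, -0.1245, 0.1234]
tool_rot: [-0.008, 0.707, 0.008, 0.707]
force: [0.0, 0.4, 1.0]
finger_gap: 0.002
```

>>> send_rows --steps '[[[1,0,0,-0.001,0],[1,0,0,-0.001,0]]]'

```text
t: 7.2
tcp_pos: [0.5774, -0.1245, 0.1223]
tool_rot: [-0.008, 0.707, 0.008, 0.707]
force: [0.6, -0.0, 1.4]
finger_gap: -0.003
```

>>> send_rows --steps '[[[1,0,0,-0.001,0],[1,0,0,-0.002,0],[1,0,0,-0.002,0]]]'

```text
t: 7.58
tcp_pos: [0.5773, -0.1245, 0.1202]
tool_rot: [-0.008, 0.707, 0.008, 0.707]
force: [0.1, 0.8, 1.1]
finger_gap: 0.001
```

>>> send_rows --steps '[[[1,0,0,0.03,0],[0.5,0,0,0.06,0],[0,0,0,0.09,0],[0,0,0,0.09,0],[0,0,0,0.09,0],[0,0,0,0.09,0]]]'

```text
t: 8.32
tcp_pos: [0.5763, -0.1242, 0.2088]
tool_rot: [-0.007, 0.708, 0.008, 0.706]
force: [0.3, -0.1, -0.9]
finger_gap: 0.996
```

```bash
python3 - <<'E'
from h import *
print(manip.sense()["tcp_pos"],manip.sense()["finger_gap"])
for n,(u,v) in(("scene",(290,190)),):
    im=manip.snapshot(n)[v-75:v+75,u-100:u+100,::-1]; cv2.imwrite(f"pics/b_{n}.png",cv2.resize(im,None,fx=4,fy=4,interpolation=cv2.INTER_CUBIC))
E
```

```text
[ 0.57634406 -0.12417555  0.20877507] 0.9959662796830372
```

View pics/b_scene.png

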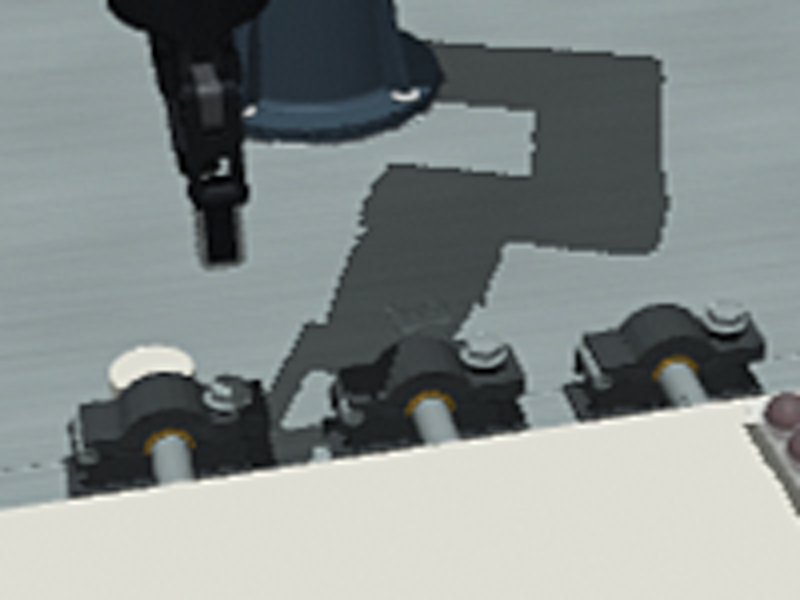

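The right bolt has visibly sunk ((222,393) in the crop) and its black grommet gap is gone, while the other two still stand proud. The tip followed it 4 mm down at about 1 N. Now I'll grasp the right cap at its flange.

>>> send_rows --steps '[[[0,0,0,-0.03,0],[0,0,0,-0.06,0],[0,0,0,-0.09,0],[0,0,0,-0.11,0],[0,0,0,-0.12,0],[0,0,0,-0.129,0],[0,0,0,-0.129,0],[0,0,0,-0.129,0]]]'

```text
t: 9.38
tcp_pos: [0.5778, -0.1247, 0.0819]
tool_rot: [-0.008, 0.707, 0.008, 0.708]
force: [0.6, -0.9, 0.8]
finger_gap: 0.996
```

>>> send_rows --steps '[[[0.3,0,0,0,0],[0.4,0,0,0,0],[0.5,0,0,0,0],[0.6,0,0,0,0],[0.7,0,0,0,0],[0.8,0,0,0,0],[1,0,0,0,0],[1,0,0,0,0]]]' --grip_force 40

```text
t: 10.38
tcp_pos: [0.5761, -0.1242, 0.0814]
tool_rot: [-0.008, 0.708, 0.008, 0.706]
force: [-5.1, -0.2, 5.9]
finger_gap: 0.392
```

```bash
python3 - <<'E'
from h import *
s=manip.sense();print(s["tcp_pos"],s["force"],s["ft_torque"],s["finger_gap"]*85)
for n,(u,v) in(("scene",(260,190)),):
    im=manip.snapshot(n)[v-60:v+60,u-80:u+80,::-1]; cv2.imwrite(f"pics/c_{n}.png",cv2.resize(im,None,fx=5,fy=5,interpolation=cv2.INTER_CUBIC))
E
```

```text
[ 0.57610899 -0.12424011  0.08137894] [-5.09758654 -0.23949928  5.87392782] [-0.02684795  0.85976624  0.04338421] 33.33766154975572
```

View pics/c_scene.png

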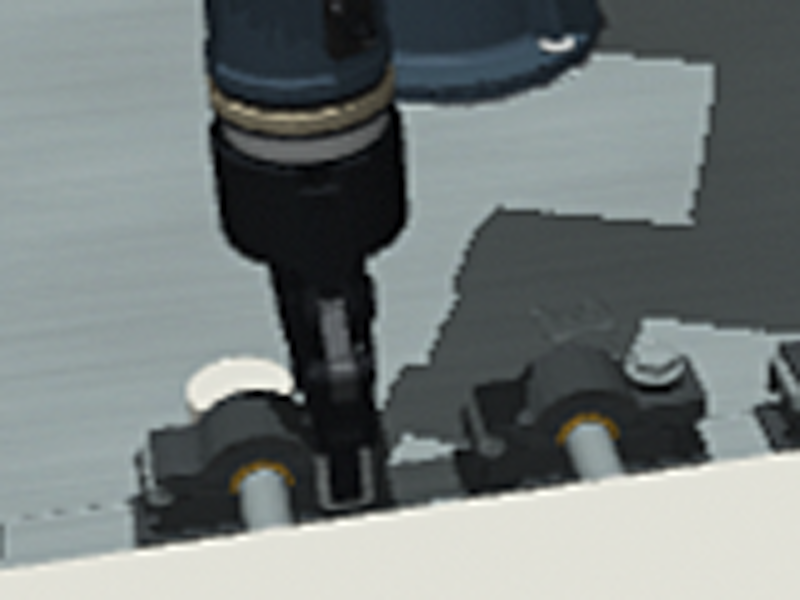

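Grip reads 33.3 mm, which fits the 34 mm cap sides. The far pad at (345,480) in the crop is on the flange, clear of the shaft. I'll lift along the hinge arc.

>>> send_rows --steps '[[[1,0,-0.0005,0.0045,0],[1,0,-0.001,0.009,0],[1,0,-0.002,0.0135,0],[1,0,-0.003,0.018,0],[1,0,-0.0045,0.0225,0],[1,0,-0.006,0.0265,0],[1,0,-0.006,0.0265,0]]]'

```text
t: 11.3
tcp_pos: [0.5763, -0.1305, 0.1081]
tool_rot: [-0.008, 0.708, 0.008, 0.706]
force: [-5.6, -0.3, -7.3]
finger_gap: 0.393
```

```bash
python3 - <<'E'
from h import *
s=manip.sense();print(s["tcp_pos"],s["force"],s["ft_torque"],s["finger_gap"]*85)
for n,(u,v) in(("scene",(260,190)),):
    im=manip.snapshot(n)[v-60:v+60,u-80:u+80,::-1]; cv2.imwrite(f"pics/d_{n}.png",cv2.resize(im,None,fx=5,fy=5,interpolation=cv2.INTER_CUBIC))
E
```

```text
[ 0.57628722 -0.13050406  0.10807905] [-5.599071   -0.34859384 -7.32846626] [0.1066922  0.87748137 0.02960012] 33.39493083764389
```

View pics/d_scene.png

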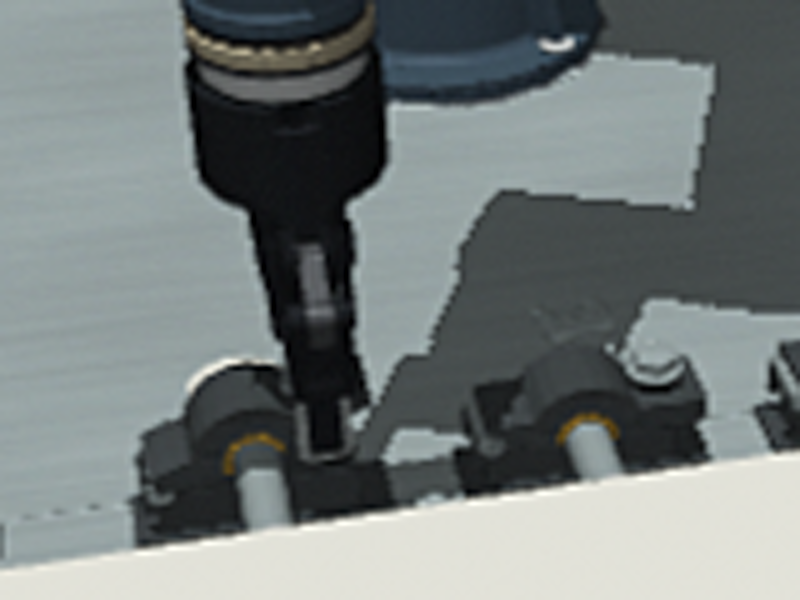

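The cap is opening with the pads still on it: the arch has risen and the shaft is exposed at (258,455). I'll continue along the arc from 0.36 to about 0.9 rad.

>>> send_rows --steps '[[[1,0,-0.002,0.004,0],[1,0,-0.004,0.008,0],[1,0,-0.0065,0.012,0],[1,0,-0.009,0.0155,0],[1,0,-0.012,0.019,0],[1,0,-0.015,0.0225,0],[1,0,-0.015,0.0225,0]]]'

```text
t: 12.22
tcp_pos: [0.5767, -0.1452, 0.1306]
tool_rot: [-0.007, 0.708, 0.008, 0.707]
force: [-6.0, 1.1, -6.4]
finger_gap: 0.388
```

>>> send_rows --steps '[[[1,0,-0.003,0.003,0],[1,0,-0.0065,0.006,0],[1,0,-0.01,0.009,0],[1,0,-0.0125,0.011,0],[1,0,-0.0125,0.011,0],[1,0,-0.0125,0.011,0]]]'

```text
t: 12.98
tcp_pos: [0.5769, -0.1578, 0.1414]
tool_rot: [-0.008, 0.707, 0.008, 0.707]
force: [-5.3, 2.1, -8.5]
finger_gap: 0.391
```

```bash
python3 - <<'E'
from h import *
s=manip.sense();print(s["tcp_pos"],s["force"],s["ft_torque"],s["finger_gap"]*85)
for n,(u,v) in(("scene",(260,180)),):
    im=manip.snapshot(n)[:,:,::-1];cv2.imwrite("pics/e_full.png",im);im=im[v-60:v+60,u-80:u+80]; cv2.imwrite(f"pics/e_{n}.png",cv2.resize(im,None,fx=5,fy=5,interpolation=cv2.INTER_CUBIC))
im=manip.snapshot("top")[:,:,::-1];cv2.imwrite("pics/e_top.png",cv2.convertScaleAbs(im,alpha=1.8))
E
```

```text
[ 0.5769304  -0.15775462  0.14144916] [-5.29924184  2.07295476 -8.53767314] [0.58691658 0.76425926 0.08915598] 33.23699665115815
```

View pics/e_scene.png

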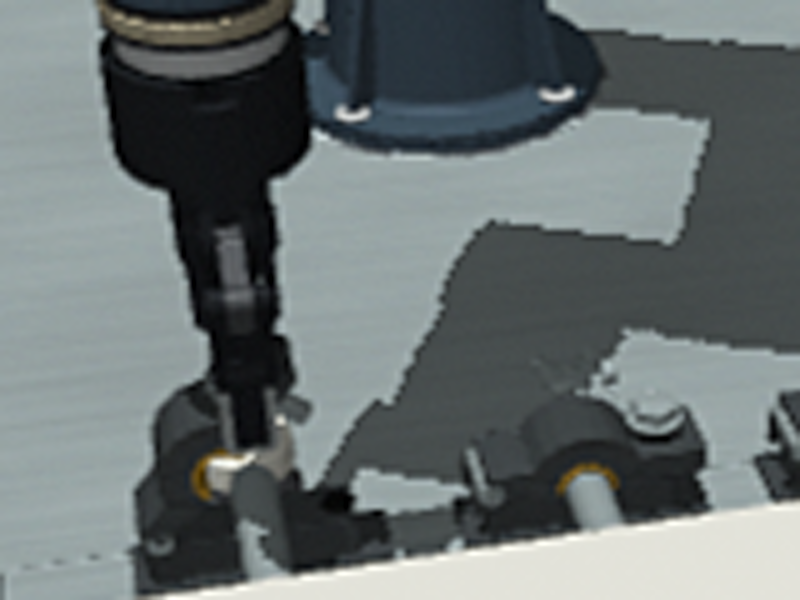

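View pics/e_full.png

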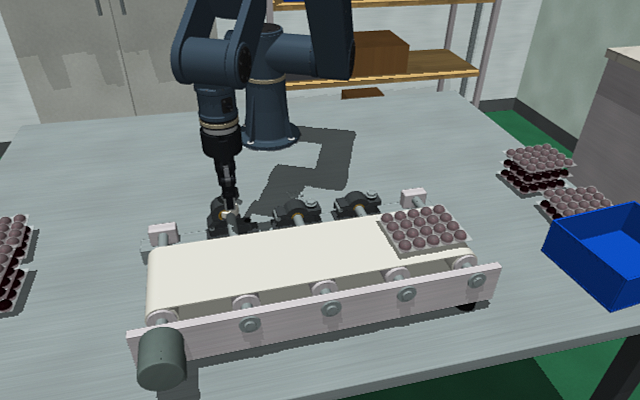

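View pics/e_top.png

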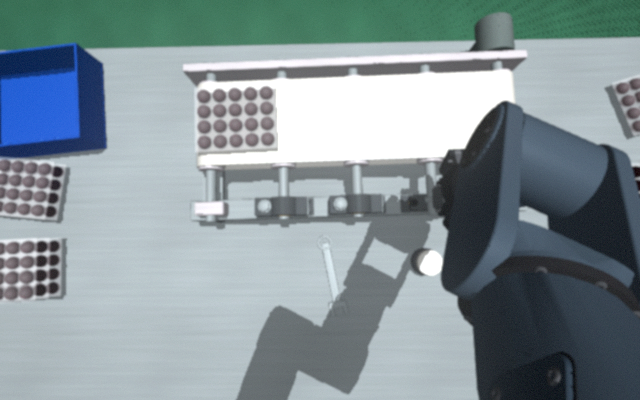

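```bash
python3 - <<'E'
from h import *
e=np.array([.9997,.0224,0]);y=np.array([-.0224,.9997,0]);b=np.array([.577,-.1245,0])
im=cv2.imread("pics/e_full.png");big=cv2.resize(im[120:240,180:340],None,fx=5,fy=5,interpolation=cv2.INTER_CUBIC)
for th,col in((.5,(0,0,255)),(.8,(0,255,255)),(.93,(0,255,0))):
    def P(a,n,x=.017): # along, normal from hinge
        c,s=np.cos(th),np.sin(th);p=b+e*x+y*(-.076+a*c-n*s)+np.array([0,0,.098+a*s+n*c]);u,v=proj("scene",p);return ((u-180+.5)*5,(v-120+.5)*5)
    t=np.linspace(0,np.pi,20)
    cv2.polylines(big,[np.array([P(.042+.027*np.cos(k),-.004+.027*np.sin(k)) for k in t],np.int32)],False,col,1)
    cv2.polylines(big,[np.array([P(0.062,-.003),P(.096,-.003),P(.096,.010),P(.068,.010)],np.int32)],False,col,1)
cv2.imwrite("pics/f.png",big)
E
```

```text
(no output)
```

View pics/f.png

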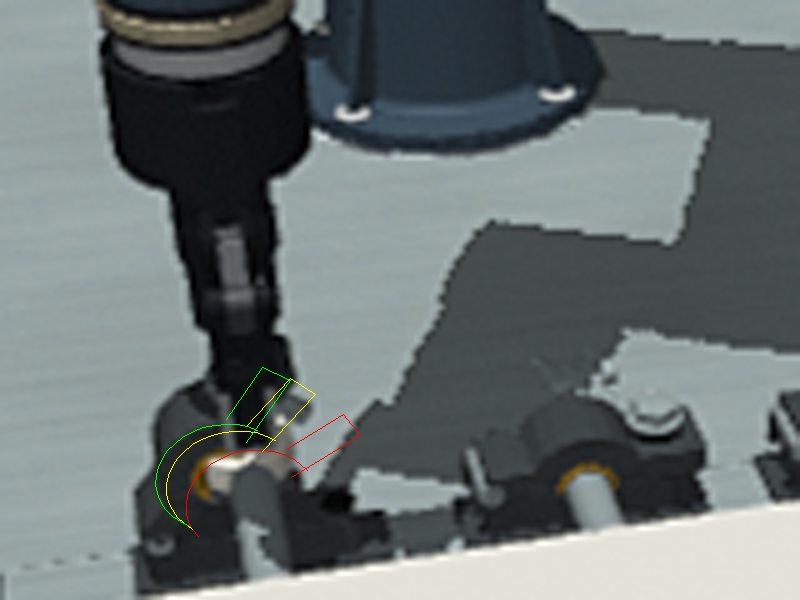

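The arch and brass ring suggest an angle between 0.8 and 0.93 rad, so I'll measure the ring more carefully.

```bash
python3 - <<'E'
from h import *
e=np.array([.9997,.0224,0]);y=np.array([-.0224,.9997,0]);b=np.array([.577,-.1245,0])
out=[]
for f,ths in(("pics/scene0.png",(0,)),("pics/e_full.png",(.75,.85,.95))):
    im=cv2.imread(f);h=cv2.cvtColor(im,cv2.COLOR_BGR2HSV)[195:235,205:260]
    m=cv2.inRange(h,(10,110,60),(28,255,255));v,u=np.nonzero(m);print(f,sorted(zip(u+205,v+195)))
    big=cv2.resize(im[185:235,195:265],None,fx=8,fy=8,interpolation=cv2.INTER_CUBIC)
    for th,col in zip(ths,((0,0,255),(0,255,255),(0,255,0))):
      def P(a,n,x=.017):
        c,s=np.cos(th),np.sin(th);p=b+e*x+y*(-.076+a*c-n*s)+np.array([0,0,.098+a*s+n*c]);u,v=proj("scene",p);return ((u-195+.5)*8,(v-185+.5)*8)
      t=np.linspace(0,np.pi,20)
      for r in(.027,.013): cv2.polylines(big,[np.array([P(.042+r*np.cos(k),-.004+r*np.sin(k)) for k in t],np.int32)],False,col,1)
      cv2.polylines(big,[np.array([P(0.062,-.003),P(.096,-.003),P(.096,.010),P(.068,.010)],np.int32)],False,col,1)
    out.append(big)
cv2.imwrite("pics/g.png",np.vstack([o for o in out])[:, :]);print(np.vstack(out).shape)
cv2.imwrite("pics/g.png",cv2.resize(np.vstack(out),None,fx=.74,fy=.74))
E
```

```text
pics/scene0.png [(np.int64(226), np.int64(225)), (np.int64(226), np.int64(226)), (np.int64(226), np.int64(227)), (np.int64(226), np.int64(228)), (np.int64(227), np.int64(224)), (np.int64(227), np.int64(225)), (np.int64(227), np.int64(226)), (np.int64(228), np.int64(223)), (np.int64(228), np.int64(224)), (np.int64(228), np.int64(225)), (np.int64(229), np.int64(223)), (np.int64(229), np.int64(224)), (np.int64(230), np.int64(223)), (np.int64(231), np.int64(222)), (np.int64(231), np.int64(223)), (np.int64(232), np.int64(222)), (np.int64(233), np.int64(222)), (np.int64(234), np.int64(223)), (np.int64(235), np.int64(223)), (np.int64(236), np.int64(223)), (np.int64(236), np.int64(224)), (np.int64(237), np.int64(224)), (np.int64(237), np.int64(225)), (np.int64(237), np.int64(226)), (np.int64(238), np.int64(226))]
pics/e_full.png [(np.int64(218), np.int64(214)), (np.int64(218), np.int64(215)), (np.int64(218), np.int64(216)), (np.int64(219), np.int64(212)), (np.int64(219), np.int64(213)), (np.int64(219), np.int64(214)), (np.int64(219), np.int64(215)), (np.int64(219), np.int64(216)), (np.int64(219), np.int64(217)), (np.int64(219), np.int64(218)), (np.int64(220), np.int64(211)), (np.int64(220), np.int64(212)), (np.int64(220), np.int64(213)), (np.int64(220), np.int64(214)), (np.int64(220), np.int64(215)), (np.int64(220), np.int64(216)), (np.int64(220), np.int64(217)), (np.int64(220), np.int64(218)), (np.int64(220), np.int64(219)), (np.int64(221), np.int64(211)), (np.int64(221), np.int64(212)), (np.int64(221), np.int64(217)), (np.int64(221), np.int64(218)), (np.int64(221), np.int64(219)), (np.int64(222), np.int64(210)), (np.int64(223), np.int64(210)), (np.int64(224), np.int64(210))]
(800, 560, 3)
```

View pics/g.png

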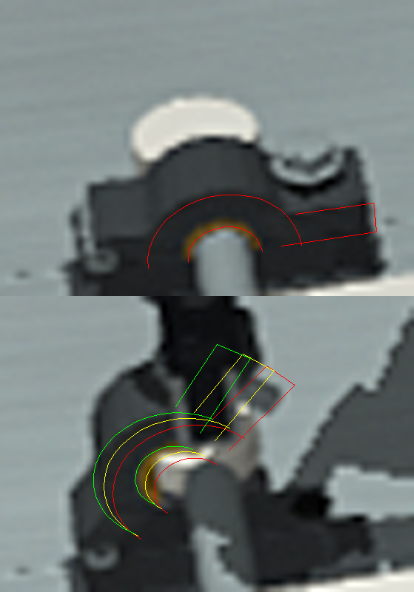

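The ring fits 0.85–0.95 rad (about 52°), clear of the 45° requirement and below the hinge stop. I'll check that the hold is steady.

>>> send_rows --steps '[[[1,0,0,0,0],[1,0,0,0,0],[1,0,0,0,0],[1,0,0,0,0],[1,0,0,0,0],[1,0,0,0,0],[1,0,0,0,0],[1,0,0,0,0]]]'

```text
t: 14.08
tcp_pos: [0.5769, -0.1578, 0.1414]
tool_rot: [-0.008, 0.707, 0.008, 0.707]
force: [-5.3, 1.5, -8.5]
finger_gap: 0.392
```

```bash
python3 - <<'E'
from h import *
im=manip.snapshot("scene")[:,:,::-1];h=cv2.cvtColor(np.ascontiguousarray(im),cv2.COLOR_BGR2HSV)[195:235,205:260]
v,u=np.nonzero(cv2.inRange(h,(10,110,60),(28,255,255)));print(u.mean()+205,v.mean()+195)
h=cv2.cvtColor(cv2.imread("pics/e_full.png"),cv2.COLOR_BGR2HSV)[195:235,205:260]
v,u=np.nonzero(cv2.inRange(h,(10,110,60),(28,255,255)));print(u.mean()+205,v.mean()+195)
a=cv2.cvtColor(cv2.imread("pics/scene0.png"),6).astype(int);b=cv2.cvtColor(np.ascontiguousarray(im),6).astype(int)
print("tray diff",abs(a-b)[200:260,375:470].mean(),"mid/left caps",abs(a-b)[190:225,333:380].mean())
s=manip.sense();print(s["force"],s["finger_gap"]*85,s["t"])
print(manip.sign_off())
E
```

```text
220.03703703703704 214.51851851851853
220.03703703703704 214.51851851851853
tray diff 8.489649122807018 mid/left caps 7.267477203647417
[-5.82184871  2.00524981 -9.21267877] 32.95219010388036 14.125
the job is handed in; nothing more can be done
None
```

```bash
python3 - <<'E'
import cv2,numpy as np
a=cv2.imread("pics/scene0.png",0).astype(np.float32);b=cv2.imread("pics/e_full.png",0).astype(np.float32)
for s in(np.s_[200:260,375:470],np.s_[188:218,333:382],np.s_[80:160,190:285]):print(cv2.phaseCorrelate(a[s].copy(),b[s].copy()),(b[s]-a[s]).mean())
a=cv2.imread("pics/top0.png",0).astype(np.float32);b=cv2.imread("pics/e_top.png",0).astype(np.float32);s=np.s_[80:160,190:285];print(cv2.phaseCorrelate(a[s].copy(),b[s].copy()))
E
```

```text
((0.02513692435537962, 0.023418260000635627), 0.986966656976276) 8.477368
((-0.015441069558729481, 0.10128013807734249), 0.9117605843544007) 4.9918365
((-0.203043051129967, -0.27687294068090296), 0.4039928282300631) -39.11329
((-0.21487106215690943, 0.02329740189163232), 0.9867113669713338)
```

The right-hand bearing's bolt was the loose one. Its cap is now open to about 52° and still held in the gripper, and I've handed the job in at 14.1 s.

- **Tapping:** I tapped all three bolts. The left held at 6.2 N and the middle at 5.3 N, both staying at about 124.2 mm. The right sank about 4 mm under 1–1.4 N and stayed down in the picture.
- **Lifting:** I gripped the right cap across its flange with 40 N, at an opening of about 33 mm against the 34 mm cap, and swung it up along the hinge arc.
- **Cap angle:** The brass ring in the picture fits 0.85–0.95 rad, and the gripper's travel gives about 0.93 rad. Both are above the 45° asked for and below the hinge stop. In a 1 s hold neither the ring nor the tool position moved.
- **Surroundings:** The tray and the left cap shifted by 0.2 pixels or less between the first and last pictures. The raw brightness difference there was 7–8 grey levels; since nothing moved, I put it down to a lighting change. I checked the middle cap, wrench and jar only by eye. The middle cap still looked shut, and the wrench and jar looked unmoved, though the arm partly hides the jar in the last top view.

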